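# Load the punch crate onto the press dock and switch the selector over

## Task

Push the crate of punches across the bench, up the short ramp and over the yellow lip of the loading dock, until it drops down flat on the deck and is trapped between lip and end stop. Then push the red selector knob down and, holding it in, turn it clockwise to its next position at the green dot, and let go so that it springs back out. Do not tip the crate over, and leave the other things on the bench where they are.

Things in the scene. Friction and masses are not known exactly. Their poses are not given: they have to be found in the camera images.
- dock: Fixed loading dock. Origin on the bench below the deck-side edge of the yellow lip, mid-lane; +x is the way in, y across, z up. Ramp from bench level at x=-130 mm to 30 mm high at x=-8. Lip: flat top 30 mm high, x=-8 to 0, then a 10 mm step down to the deck. Smooth blue side rails: inner faces at y=+-65 mm, 8 mm thick, 45 high, x=-60 to 132; before them 40 mm high guides flare out.
- crate: Loose wooden crate, brass corners, packed full of punches, solid to the touch: 120 mm along its x, 110 along its y, 45 high, 0.4 to 0.75 kg, no handle, too wide to grasp. Origin at the centre of its underside. Starts on the bench before the ramp, its x within 0.5 rad of the dock's x, up to 60 mm off the lane's line. Seated: origin at 60 to 72 mm along the dock's x, 20 mm up.
- deck_centre (a point): Centre of the aluminium deck's surface (dock x=66, z=20 mm); deck 130 mm wide, x=0 to 132. End stop at x=132 to 142, 55 mm high. Beyond it the green control head with white panel, x=142 to 242, 130 mm wide, 55 mm high.
- ramp_foot (a point): Middle of the ramp's lower edge, at bench level (dock x=-130 mm). Here the flared guides are about 181 mm apart inside; they narrow to 130 mm at dock x=-60 mm.
- selector_grip (a point): Middle of the selector's red bar, on its axis, on top of the control head (dock x=192, y=0), 88 mm above the bench when out. Bar 46 mm long (this point's x), 14 thick (its y), 26 high (13 above and below this point); under it a black disc, radius 26, 6 mm thick. At the start the bar lies along the dock's x, its white tick towards the black dot.
- selector_push (a joint): How far the selector is pushed down: 0 out, 0.008 m fully in. Spring: about 4 N to start, 10 N fully in. It must be over 5 mm in to be free to turn; it springs out by itself when released at either position.
- selector (a joint): Angle of the selector, growing clockwise seen from above: 0 at the black dot (start), 1.047 at the green dot (next position, end of travel). Not pushed in, it is locked after about 0.1 rad.
- spool: Loose thread spool standing near the lane, 42 mm diameter, 58 mm high; origin under its centre. Bystander.
- wax_puck: Loose amber wax puck near the lane, 46 mm diameter, 26 mm high; origin under its centre. Bystander.
- dye_jar: Loose blue dye jar near the lane, 46 mm diameter, 60 mm high; origin under its centre. Bystander.
- weight: Loose brass weight near the lane, 46 mm diameter, 54 mm high; origin under its centre. Bystander.
- mallet: Loose hammer lying at the back of the bench. Bystander.
- awl: Loose awl lying at the back of the bench. Bystander.
- mug: Loose blue mug, 70 mm diameter, 80 mm high, at the back left. Bystander.
There are look-alikes about, which are no part of the job. There is more than one size of the crate; the one meant has the size given above.

How it is judged:
By the outcome, as a careful person would: the job done as asked, in the order asked, and still so for the second after the job is handed in, with the robot touching nothing.
It also fails if it takes over 69 s, if anything falls off the work surface, if the arm or the gripper's body presses on something with over 40 N, if the wrist force passes 120 N, or if a joint passes its speed limit or range.

## Robot

A 6-joint arm with a two-finger parallel gripper is mounted at the origin on the work surface. World frame = base frame: x ahead of the robot, y to its left, z up, the work surface at z = 0. Lengths are in mm, angles in rad, forces in N, time in s.
With the tool pointing down it reaches from about 350 to 875 mm from the base axis. Payload 4.2 kg.
Tool frame: the origin (TCP) lies at the very end of the fingers, on their centre line; the grasp point (between the pads) lies 19 mm behind it; z points along the fingers, y is the direction in which the jaws open and shut (so a half turn about z gives the same grasp; the last joint's range is limited). The gripper opens to 85 mm and grips with 20 to 120 N. Pads are 22 mm wide; open, the fingers measure 114 mm over their backs; the gripper's body (76 mm by 85 mm) begins 54 mm behind the grasp point. The pads swing forward as they close: fully open they stand 13 mm farther back than shut.
Start: joints at [1.53, 0.385, 0.008, 0, -1.194, -0.259], TCP at [184.548, 597.111, 231.312] pointing down, gripper open.
Joint ranges: [-3.14, 3.14], [-1.21, 2.06], [-1.07, 1.41], [-3.16, 2.05], [-2.99, -0.16], [-3.1, 3.1]. Speed limits (rad/s): [2.79, 2.79, 3.14, 3.14, 3.14, 3.14].

## Interface

Orientations are given as a unit quaternion [x, y, z, w].
In Python, from bench import read_state, get_image, camera_params, job_done gives the robot as it stands.
- The arm moves only by the tool send_rows, never from a script. Its arguments are lists of equal length, an entry for each row: "translation": the shift along the tool's x, y, z in m, a list of three; "yaw": the turn about the tool's z in degrees; "fingers": the closure in counts, from 0 (fully open) to 255 (shut). A call has 1 to 12 rows; each row is the pose to reach, as a shift and turn from the pose measured when the call began, along the tool's axes at that moment; what a row does not reach only later rows make up. A row lasts 1/10 s, in which the tool goes at most 50 mm and 8.59 degrees, less where a joint would pass 70% of its speed; a pose out of reach is approached as far as the arm can. A call with a gripper value outside its range is refused whole. The fingers move at their own pace and stop on an object; the grip force is fixed at half the most. Time passes only in rows, so rows that repeat a pose let the fingers close. It gives the time, the measured TCP pose, the force and the opening at its end, in the units of the state.
- read_state(): the state, without advancing time (a new reading comes with each control period).
- get_image(name): name is "scene" or "side" or "wrist"; returns the picture (400x640x3 uint8, blue, green, red); there is no depth.
- camera_params(name): a dict with "mtx" (3x3 intrinsics, pixels), "rvec" (rotation vector, rad) and "tvec" (3), from world to camera coordinates, as OpenCV has them; the wrist camera has in their place "tool_from_camera" (4x4, takes a point from camera to tool coordinates, whose origin is the TCP and whose axes are the flange's). Camera axes: x right, y down, z forward; pixel columns grow to the right and rows downward; lengths in mm; the calibration is good to about 2 mm. A picture is of the moment at which its call begins: read the wrist's pose just before it. camera_params takes no time and is no camera call.
- job_done(): hands the job in, once; it reports no verdict.
The state is a dict: "clock": time; "joints": joint angles; "joint_vel": joint speeds; "joint_efforts": joint torques, N m; "position": TCP position; "ee_rot": TCP orientation; "contact_force": force on the tool from outside, world axes, zero at the start; "wrist_torque": the same for the moment, N m; "gripper_width": finger opening in mm.
Only numpy, scipy, OpenCV 4.12 (cv2) and the standard library are available. Lean on these libraries where they do the work, as an engineer would, in place of code of your own. Each camera call takes 0.05 s, during which the arm holds its last target.

## Working session

There is one attempt and no reset: what is moved stays moved. The work goes in short steps, Python scripts to look and compute and a tool call to move; the robot and the scene stay as the last step left them, time stands still between calls to the robot, and variables do not carry over. Pictures are saved under pics/ and viewed, and the job is handed in when it is done.

Besides the shell and the picture viewer there is one more tool, called after ">>>" by a JSON object that holds its "op" and its "data", one argument or row to a line. send_rows: Moves the arm, as the interface text tells. Its arguments: {"type":"object","properties":{"translation":{"type":"array","items":{"type":"array","items":{"type":"number"}}},"yaw":{"type":"array","items":{"type":"number"}},"fingers":{"type":"array","items":{"type":"number"}}},"required":["translation","yaw","fingers"]}

```bash
mkdir -p pics; ls; python3 - <<'E'
from bench import *
import cv2
s=read_state();print(s)
for n in ("scene","side","wrist"):
    cv2.imwrite(f"pics/{n}0.png",get_image(n))
    print(n,camera_params(n))
E
```

```text
pics
{'clock': 0.0, 'joints': array([ 1.52959817e+00,  3.85536725e-01,  6.61646233e-03, -5.05729644e-04,
       -1.19397477e+00, -2.58593369e-01]), 'joint_vel': array([-1.52138312e-03,  7.42532431e-04,  3.08555449e-03,  1.49198048e-03,
        2.58901786e-04, -4.68716072e-08]), 'joint_efforts': array([ 4.20425977e-04, -3.92293060e+01,  1.88402778e+01,  4.18613210e+00,
       -4.64683020e-03,  7.29933021e-06]), 'position': array([184.3871196 , 596.57105047, 230.22887835]), 'ee_rot': array([ 9.88772142e-01, -1.49427225e-01, -1.19801193e-04,  1.06865490e-03]), 'contact_force': array([-0.06427355, -0.37298446,  0.13624688]), 'wrist_torque': array([-0.04335372,  0.00541287,  0.01039377]), 'gripper_width': 85.44724866291129}
scene {'mtx': array([[462.31932456,   0.        , 322.57006387],
       [  0.        , 462.31932456, 199.62930469],
       [  0.        ,   0.        ,   1.        ]]), 'rvec': array([ 1.1163147 ,  2.50852225, -0.83989604]), 'tvec': array([ 413.45159789, -208.31531565, 2020.57197745])}
side {'mtx': array([[495.58571956,   0.        , 319.37355745],
       [  0.        , 495.58571956, 200.58112961],
       [  0.        ,   0.        ,   1.        ]]), 'rvec': array([ 2.30269677, -0.24633061,  0.1209003 ]), 'tvec': array([-541.03270823,   73.73294371, 1409.48428037])}
wrist {'mtx': array([[291.58905818,   0.        , 323.29136519],
       [  0.        , 291.58905818, 195.29635704],
       [  0.        ,   0.        ,   1.        ]]), 'tool_from_camera': array([[ 1.81944219e-04, -9.61122950e-01, -2.76120703e-01,
         7.09116539e+01],
       [ 9.99999966e-01,  2.26526883e-04, -1.29566428e-04,
         3.11519552e-01],
       [ 1.87078030e-04, -2.76120670e-01,  9.61122958e-01,
        -1.42401555e+02],
       [ 0.00000000e+00,  0.00000000e+00,  0.00000000e+00,
         1.00000000e+00]])}
```

View pics/scene0.png

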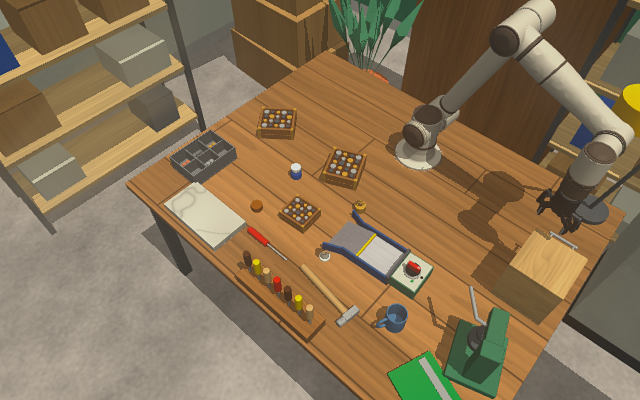

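View pics/side0.png

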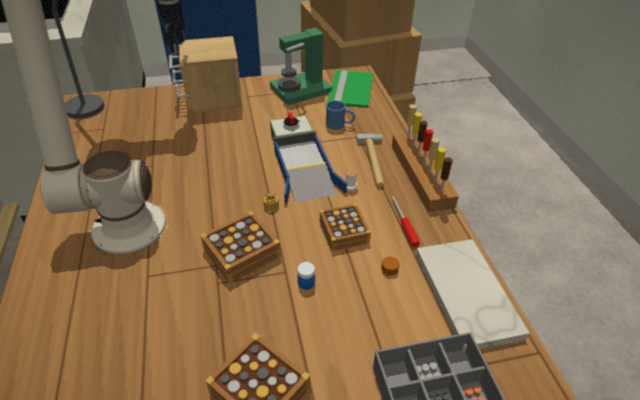

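View pics/wrist0.png

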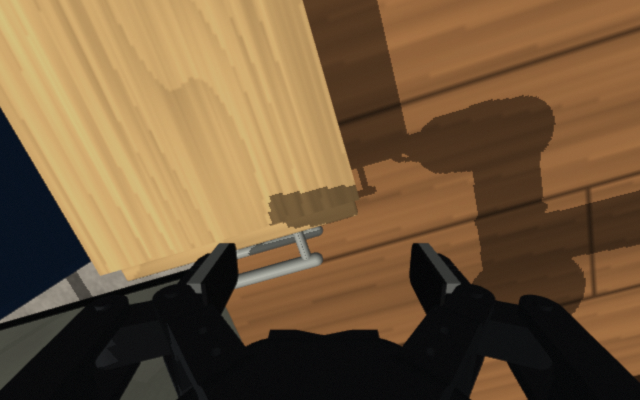

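Crate candidates in the side view are a small one at (345,227), a larger one at (240,245) and one at (258,380). I'll enlarge and measure them.

```bash
cat > h.py <<'E'
from bench import *
import numpy as np, cv2
from scipy.spatial.transform import Rotation as R
def ray(n,uv,st=None):
    p=camera_params(n)
    d=np.linalg.inv(p["mtx"])@np.array([uv[0],uv[1],1.])
    if n=="wrist":
        T=p["tool_from_camera"]; Q=R.from_quat(st["ee_rot"]).as_matrix()
        return Q@T[:3,3]+st["position"], Q@T[:3,:3]@d
    M=cv2.Rodrigues(p["rvec"])[0]
    return -M.T@p["tvec"], M.T@d
def pt(n,uv,z,st=None):
    o,d=ray(n,uv,st); return (o+d*(z-o[2])/d[2])
def proj(n,P,st=None):
    p=camera_params(n);P=np.atleast_2d(P).astype(float)
    if n=="wrist":
        T=p["tool_from_camera"]; Q=R.from_quat(st["ee_rot"]).as_matrix()
        X=(P-st["position"])@Q; X=(X-T[:3,3])@T[:3,:3]
    else:
        X=P@cv2.Rodrigues(p["rvec"])[0].T+p["tvec"]
    x=X@p["mtx"].T; return x[:,:2]/x[:,2:]
def crop(src,dst,x0,y0,w,h,f):
    im=cv2.imread(src)[y0:y0+h,x0:x0+w]; cv2.imwrite(dst,cv2.resize(im,None,fx=f,fy=f,interpolation=cv2.INTER_CUBIC))
E
python3 - <<'E'
from h import *
crop("pics/side0.png","pics/c1.png",195,180,190,120,4)
crop("pics/side0.png","pics/c2.png",260,100,120,110,5)
crop("pics/scene0.png","pics/c3.png",245,140,200,150,4)
crop("pics/side0.png","pics/c4.png",195,320,130,80,5)
E
```

```text
(no output)
```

View pics/c1.png

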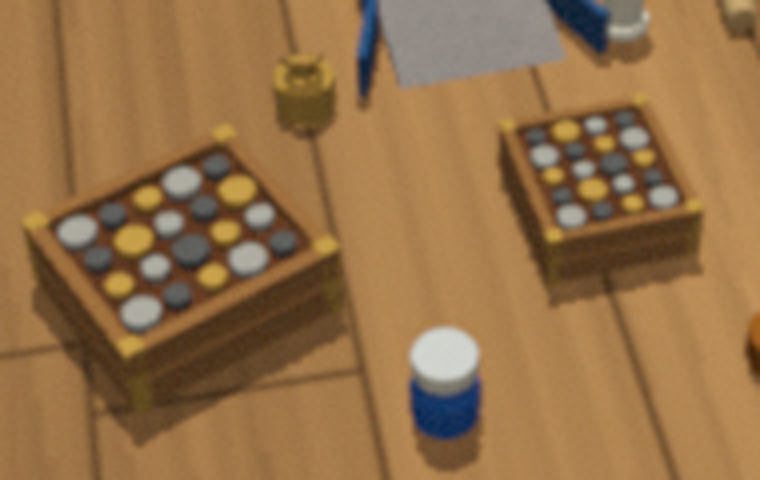

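View pics/c2.png

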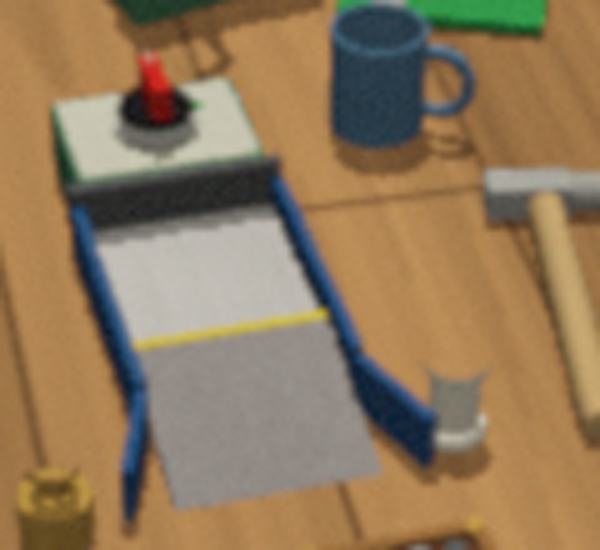

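View pics/c3.png

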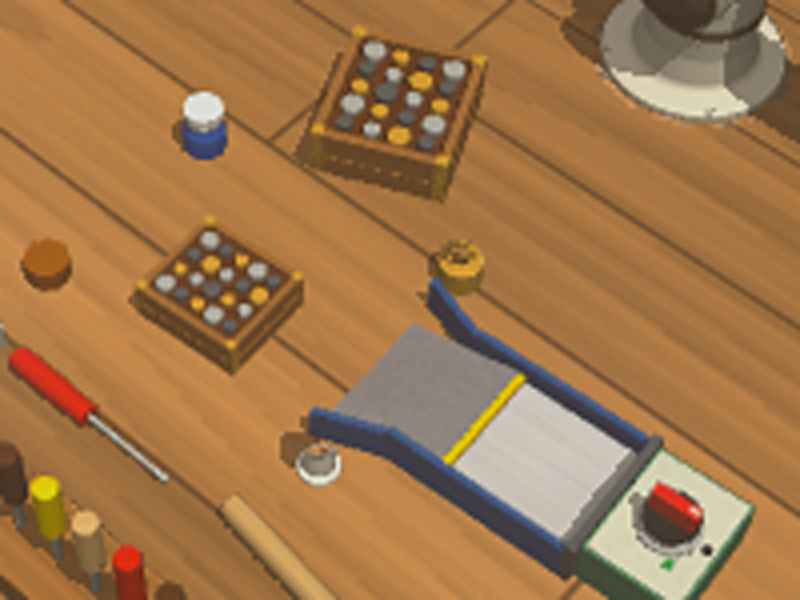

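View pics/c4.png

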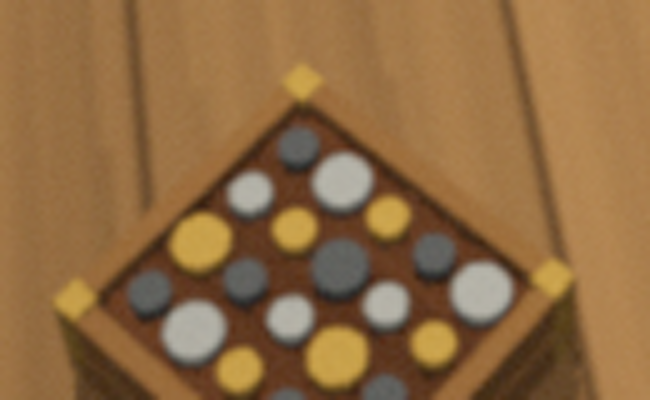

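```bash
python3 - <<'E'
from h import *
f=lambda c,x0,y0,k:[((x+.5)/k-.5+x0,(y+.5)/k-.5+y0) for x,y in c]
def rep(n,px,z):
    P=np.array([pt(n,u,z) for u in px]);print(n,P.round(0)[:,:2].tolist(), [round(float(np.linalg.norm(P[i]-P[i-1]))) for i in range(len(P))], P.mean(0).round(1), np.degrees(np.arctan2(*(P[1]-P[0])[1::-1])))
rep("side",f([(507,125),(640,100),(697,207),(553,235)],195,180,4),45)
rep("scene",f([(209,222),(299,279),(232,345),(139,288)],245,140,4),45)
rep("side",f([(35,222),(225,133),(325,246),(130,346)],195,180,4),45)
rep("side",f([(35,222),(225,133),(325,246),(130,346)],195,180,4),60)
# dock
rep("side",f([(178,508),(380,470)],260,100,5),0)
rep("scene",f([(343,405),(414,325)],245,140,4),0)
rep("side",f([(136,342),(326,310)],260,100,5),30)
rep("scene",f([(450,463),(523,378)],245,140,4),30)
# control head panel corners z=55
rep("side",f([(53,104),(222,80),(262,153),(76,184)],260,100,5),55)
rep("scene",f([(664,450),(751,510),(672,610),(582,545)],245,140,4),55)
rep("side",f([(152,70)],260,100,5),101)
E
```

```text
side [[538.0, -96.0], [637.0, -90.0], [647.0, -201.0], [545.0, -206.0]] [110, 99, 111, 102] [ 591.8 -148.    45. ] 3.269280085964401
scene [[550.0, -198.0], [542.0, -87.0], [641.0, -82.0], [653.0, -192.0]] [103, 112, 99, 111] [ 596.4 -139.8   45. ] 94.10366243779855
side [[209.0, -122.0], [343.0, -63.0], [395.0, -184.0], [262.0, -243.0]] [132, 147, 132, 146] [ 302.3 -153.1   45. ] 23.892271474226913
side [[210.0, -137.0], [342.0, -79.0], [394.0, -198.0], [263.0, -256.0]] [130, 144, 130, 143] [ 302.3 -167.5   60. ] 23.892271474226934
side [[481.0, 8.0], [609.0, 16.0]] [128, 128] [544.8  11.7   0. ] 3.7782830166122463
scene [[599.0, 20.0], [484.0, 11.0]] [115, 115] [541.2  15.8   0. ] -175.43950000453577
side [[478.0, 133.0], [603.0, 140.0]] [125, 125] [540.2 136.7  30. ] 3.3935829350739057
scene [[595.0, 144.0], [478.0, 137.0]] [117, 117] [536.6 140.7  30. ] -176.42487151828638
side [[461.0, 373.0], [582.0, 379.0], [591.0, 286.0], [463.0, 275.0]] [98, 121, 94, 129] [524.3 328.3  55. ] 2.898779304899498
scene [[469.0, 286.0], [468.0, 377.0], [592.0, 381.0], [594.0, 288.0]] [125, 92, 125, 93] [530.7 332.9  55. ] 90.78176244545982Traceback (most recent call last):
  File "<stdin>", line 17, in <module>
  File "<stdin>", line 4, in rep
IndexError: index 1 is out of bounds for axis 0 with size 1
```

The (345,227) crate measures about 111 x 102 mm between its brass corner centres, which gives 120 x 110 mm outside. The (240,245) one is about 150 x 138 mm. The small crate is the target, and the crop confirms it. Next I'll locate the bystanders.

```bash
python3 - <<'E'
from h import *
for nm,uv,z in (("wax",(391,261),26),("spool bot",(353,188),0),("jar",(306,269),60),("weight",(271,196),54),("awl tip",(393,198),5),("awl butt",(417,243),10),("sel top",(290.5,114.5),101),("crate3",(258,380),45)):
    print(nm,pt("side",uv,z).round(0))
for nm,uv,z in (("wax",(256.5,204),26),("spool top",(324.5,255),58),("jar",(296,167),60),("weight",(360,204),54),("sel top",(414,267),101),("awl butt",(249,230),10)):
    print(nm,pt("scene",uv,z).round(0))
s=read_state();m=R.from_quat(s["ee_rot"]).as_matrix();print(m.round(3),s["clock"])
# target (675,-146,150) with toolx at +3.5deg
t=np.array([690,-146,160])-s["position"];print(m.T@t)
E
```

```text
wax [ 679. -298.   26.]
spool bot [668.  30.   0.]
jar [ 452. -306.   60.]
weight [407. -14.  54.]
awl tip [773. -45.   5.]
awl butt [ 776. -239.   10.]
sel top [526. 325. 101.]
crate3 [ 300. -562.   45.]
wax [ 678. -295.   26.]
spool top [685.  67.  58.]
jar [ 456. -293.   60.]
weight [423.  16.  54.]
sel top [537. 338. 101.]
awl butt [ 774. -236.   10.]
[[ 0.955 -0.295 -0.   ]
 [-0.295 -0.955 -0.002]
 [ 0.     0.002 -1.   ]] 0.15
[702.38801199 560.0724743   71.563374  ]
```

>>> {"op": "send_rows", "data": {
  "translation": [
    [0.7, 0.56, 0.0],
    [0.7, 0.56, 0.0],
    [0.7, 0.56, 0.0],
    [0.7, 0.56, 0.0],
    [0.7, 0.56, 0.0],
    [0.7, 0.56, 0.0],
    [0.7, 0.56, 0.0],
    [0.7, 0.56, 0.0],
    [0.7, 0.56, 0.0],
    [0.7, 0.56, 0.0],
    [0.7, 0.56, 0.0],
    [0.7, 0.56, 0.0]
  ],
  "yaw": [-7, -14, -20.7, -20.7, -20.7, -20.7, -20.7, -20.7, -20.7, -20.7, -20.7, -20.7],
  "fingers": [0, 0, 0, 0, 0, 0, 0, 0, 0, 0, 0, 0]
}}

```text
clock: 1.35
position: [521.9, 98.6, 231.4]
ee_rot: [1.0, 0.031, -0.0, 0.001]
contact_force: [0.8, -0.1, 0.6]
gripper_width: 85.5
```

```bash
python3 - <<'E'
from h import *
s=read_state();m=R.from_quat(s["ee_rot"]).as_matrix();print(s["position"],m.round(3),s["joints"].round(2),s["clock"])
cv2.imwrite("pics/w1.png",get_image("wrist"))
t=np.array([690,-146,160])-s["position"];print(m.T@t)
E
```

```text
[521.92088382  98.58547861 231.43708568] [[ 0.998  0.061 -0.   ]
 [ 0.061 -0.998 -0.001]
 [-0.     0.001 -1.   ]] [ 0.49  0.23 -0.22  0.   -1.13  1.14] 1.35
[152.75913546 254.35164988  71.73414521]
```

View pics/w1.png

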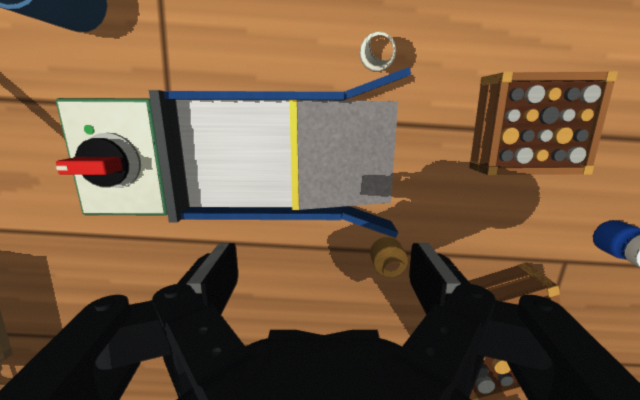

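Wrist view: control head at (110,155), lip at about x=295, ramp foot at x≈395, crate at (545,120). I'll enlarge it for accurate pixels.

```bash
python3 - <<'E'
from h import *
crop("pics/w1.png","pics/w1a.png",40,80,200,145,4)
crop("pics/w1.png","pics/w1b.png",280,60,140,160,4)
crop("pics/w1.png","pics/w1c.png",460,60,170,125,4)
E
```

```text
(no output)
```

View pics/w1a.png

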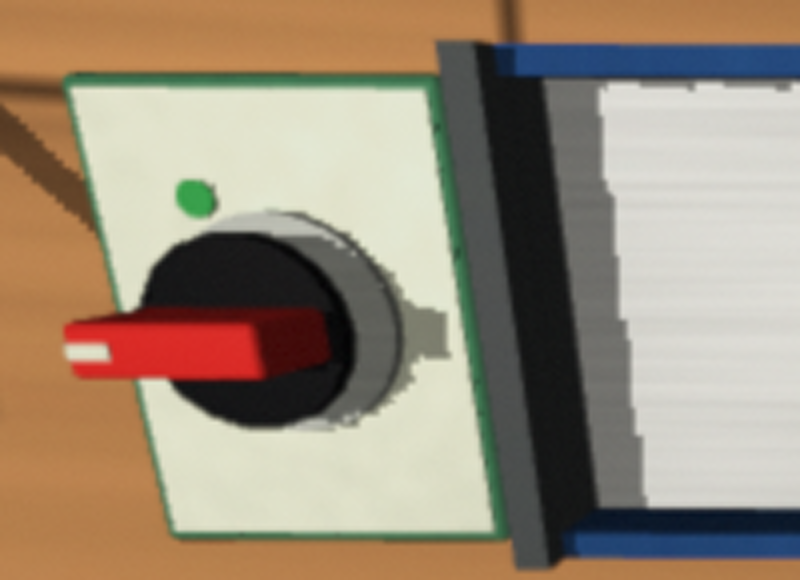

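View pics/w1b.png

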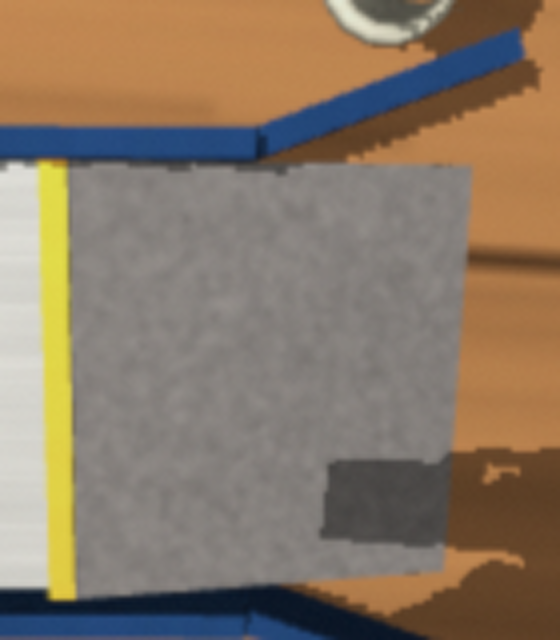

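View pics/w1c.png

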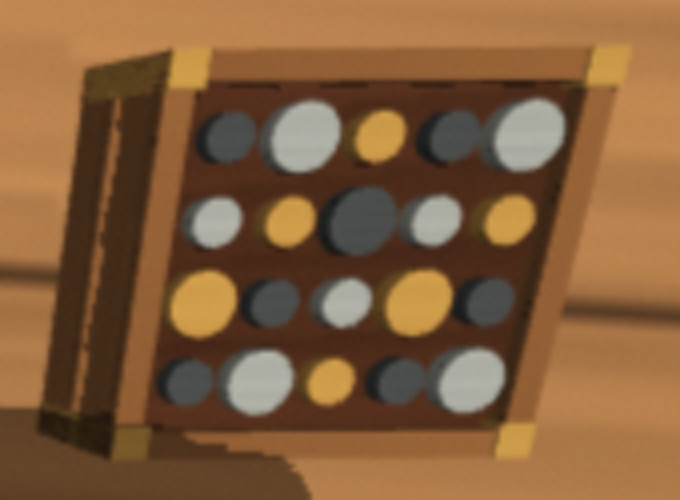

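```bash
python3 - <<'E'
from h import *
st=dict(position=np.array([521.92,98.585,231.437]),ee_rot=read_state()["ee_rot"])
f=lambda c,x0,y0,k:[((x+.5)/k-.5+x0,(y+.5)/k-.5+y0) for x,y in c]
def rep(nm,px,z):
    P=np.array([pt("wrist",u,z,st) for u in px]);print(nm,P.round(0)[:,:2].tolist(), [round(float(np.linalg.norm(P[i]-P[i-1]))) for i in range(len(P))], P.mean(0).round(1), np.degrees(np.arctan2(*(P[1]-P[0])[1::-1])).round(1))
rep("crate",f([(630,46),(172,49),(112,458),(530,458)],460,60,4),45)
rep("lip",f([(40,162),(48,600)],280,60,4),30)
rep("foot",f([(471,167),(443,570)],280,60,4),0)
rep("head",f([(503,537),(171,535),(67,76),(432,77)],40,80,4),55)
rep("endstop top front",f([(480,42),(552,568)],40,80,4),55)
rep("bar top",f([(64,325),(248,323),(264,379),(73,377)],40,80,4),101)
s=read_state();print(s["clock"],s["position"],s["joint_vel"].round(2))
E
```

```text
crate [[651.0, -204.0], [643.0, -84.0], [534.0, -92.0], [541.0, -212.0]] [110, 120, 109, 121] [ 592.  -148.1   45. ] 93.6
lip [[603.0, 140.0], [473.0, 134.0]] [130, 130] [538.1 136.8  30. ] -177.5
foot [[610.0, 11.0], [481.0, 4.0]] [129, 129] [545.2   7.9   0. ] -177.0
head [[469.0, 277.0], [464.0, 373.0], [590.0, 378.0], [595.0, 284.0]] [126, 95, 126, 94] [529.6 327.9  55. ] 92.7
endstop top front [[604.0, 271.0], [460.0, 264.0]] [144, 144] [532.2 267.2  55. ] -177.4
bar top [[534.0, 350.0], [537.0, 307.0], [524.0, 305.0], [522.0, 350.0]] [12, 43, 13, 45] [529.2 327.8 101. ] -86.2
1.4 [524.88235484  93.63010895 231.1092472 ] [ 0.1  -0.03 -0.05 -0.03  0.01 -0.18]
```

The crate measures 120 x 110 mm, centred at (592,-148) with yaw 93.7°. The dock origin is (538,137) with yaw 92.8°, and the selector is at (529,328), which agrees with the dock pose. The crate is 40 mm off the lane, so I'll push it sideways first.

>>> {"op": "send_rows", "data": {
  "translation": [
    [0.15, 0.252, 0.05],
    [0.15, 0.252, 0.05],
    [0.15, 0.252, 0.05],
    [0.15, 0.252, 0.05],
    [0.15, 0.252, 0.05],
    [0.15, 0.252, 0.05],
    [0.15, 0.252, 0.05],
    [0.15, 0.252, 0.05],
    [0.15, 0.252, 0.05],
    [0.15, 0.252, 0.05],
    [0.15, 0.252, 0.05]
  ],
  "yaw": [0.7, 0.7, 0.7, 0.7, 0.7, 0.7, 0.7, 0.7, 0.7, 0.7, 0.7],
  "fingers": [0, 0, 0, 0, 0, 0, 0, 0, 0, 0, 0]
}}

```text
clock: 2.5
position: [688.5, -148.4, 183.3]
ee_rot: [1.0, 0.023, 0.001, 0.002]
contact_force: [0.9, -0.5, -0.3]
gripper_width: 85.5
```

```bash
python3 - <<'E'
from h import *
s=read_state();m=R.from_quat(s["ee_rot"]).as_matrix();print(s["position"],m.round(3),s["joints"].round(2),s["clock"])
t=np.array([688,-148,8])-s["position"];print(m.T@t)
cv2.imwrite("pics/w2.png",get_image("wrist"))
E
```

```text
[ 688.53217381 -148.35558249  183.27198991] [[ 0.999  0.045  0.002]
 [ 0.045 -0.999 -0.004]
 [ 0.001  0.004 -1.   ]] [ 0.02  0.55  0.16  0.   -1.18  1.6 ] 2.5
[ -0.75079168  -1.06687421 175.26830343]
```

View pics/w2.png

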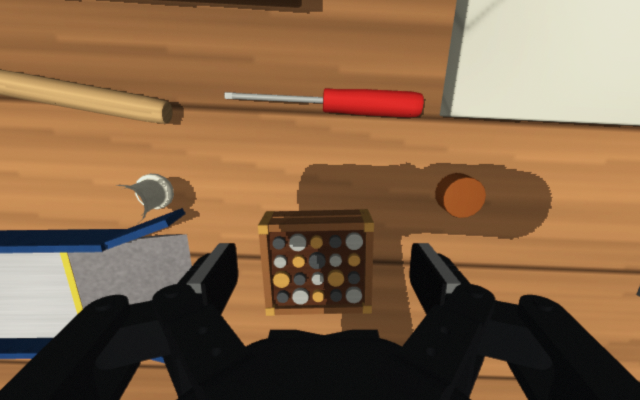

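>>> {"op": "send_rows", "data": {
  "translation": [
    [0, 0, 0.05],
    [0, 0, 0.1],
    [0, 0, 0.15],
    [0, 0, 0.175],
    [0, 0, 0.175],
    [-0.01, 0, 0.175],
    [-0.02, 0, 0.175],
    [-0.03, 0, 0.175],
    [-0.035, 0, 0.175],
    [-0.04, 0, 0.175],
    [-0.045, 0, 0.175],
    [-0.05, 0, 0.175]
  ],
  "yaw": [0, 0, 0, 0, 0, 0, 0, 0, 0, 0, 0, 0],
  "fingers": [0, 0, 0, 0, 0, 0, 0, 0, 0, 0, 0, 0]
}}

```text
clock: 3.75
position: [642.8, -151.4, 11.0]
ee_rot: [1.0, 0.023, 0.006, 0.002]
contact_force: [6.8, 0.4, 2.2]
gripper_width: 85.4
```

```bash
python3 - <<'E'
from h import *
s=read_state();m=R.from_quat(s["ee_rot"]).as_matrix();print(s["position"],m.round(3),s["clock"],s["contact_force"])
cv2.imwrite("pics/w3.png",get_image("wrist"))
E
```

```text
[ 642.77478607 -151.39909313   10.95292356] [[ 0.999  0.046  0.012]
 [ 0.046 -0.999 -0.005]
 [ 0.011  0.005 -1.   ]] 3.75 [6.79536606 0.390664   2.1850453 ]
```

View pics/w3.png

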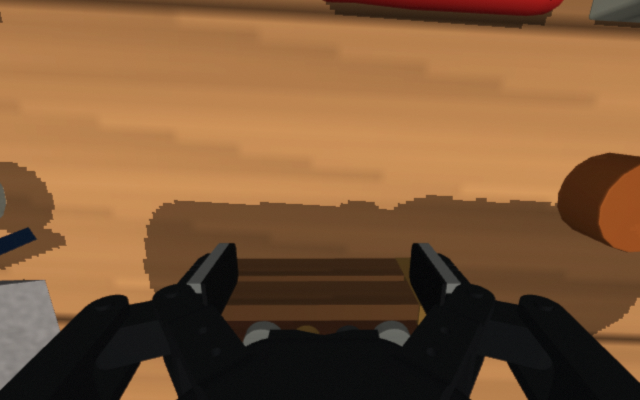

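>>> {"op": "send_rows", "data": {
  "translation": [
    [-0.007, 0, 0.0],
    [-0.013, 0, 0.0],
    [-0.019, 0, 0.0],
    [-0.024, 0, 0.0],
    [-0.026, 0, 0.0],
    [-0.026, 0, 0.0],
    [0.0, 0, 0.0],
    [0.03, 0, 0.0],
    [0.03, 0, -0.05],
    [0.03, 0, -0.1],
    [0.03, 0, -0.14],
    [0.03, 0, -0.14]
  ],
  "yaw": [0, 0, 0, 0, 0, 0, 0, 0, 0, 0, 0, 0],
  "fingers": [0, 0, 0, 0, 0, 0, 0, 0, 0, 0, 0, 0]
}}

```text
clock: 5.0
position: [672.1, -150.1, 157.8]
ee_rot: [1.0, 0.023, 0.009, 0.003]
contact_force: [0.1, -0.2, 0.1]
gripper_width: 85.6
```

```bash
python3 - <<'E'
from h import *
s=read_state();m=R.from_quat(s["ee_rot"]).as_matrix();print(s["position"],m.round(3),s["clock"],s["contact_force"],s["ee_rot"])
cv2.imwrite("pics/w4.png",get_image("wrist"))
crop("pics/w4.png","pics/w4a.png",220,180,200,150,4)
E
```

```text
[ 672.11623114 -150.13291793  157.77015375] [[ 0.999  0.047  0.018]
 [ 0.047 -0.999 -0.006]
 [ 0.018  0.007 -1.   ]] 5.0 [ 0.12062771 -0.20173883  0.05403561] [0.99968249 0.02330521 0.00903264 0.00319188]
```

View pics/w4a.png

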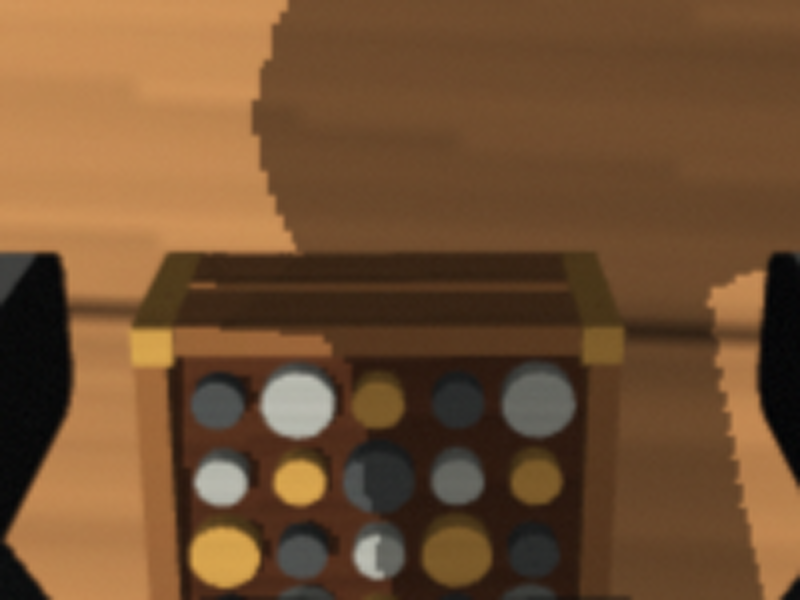

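```bash
python3 - <<'E'
from h import *
s=read_state();print(s["clock"])
st=dict(position=np.array([672.116,-150.133,157.77]),ee_rot=np.array([0.99968249,0.02330521,0.00903264,0.00319188]))
P=[pt("wrist",((x+.5)/4-.5+220,(y+.5)/4-.5+180),z,st) for x,y,z in ((132,327,45),(624,327,45),(165,253,0),(597,253,0))]
print(np.round(P,1)); 
a=(P[0]+P[1])/2; v=P[0]-P[1]; v/=np.linalg.norm(v); n=np.array([-v[1],v[0],0]); print(np.degrees(np.arctan2(v[1],v[0])), np.linalg.norm(P[0]-P[1]))
c=a+55*n; print("centre",c,"lane x there",538+.0489*(136.8-c[1]))
E
```

```text
5.05
[[ 602.5  -86.3   45. ]
 [ 607.6 -205.3   45. ]
 [ 601.5  -85.2    0. ]
 [ 606.8 -205.9    0. ]]
92.46935448534079 119.16592136386865
centre [ 550.105943  -148.1537331   45.       ] lane x there 551.9342375484731
```

>>> {"op": "send_rows", "data": {
  "translation": [
    [-0.02, 0.03, 0],
    [-0.05, 0.06, 0],
    [-0.08, 0.09, 0],
    [-0.122, 0.09, 0],
    [-0.122, 0.09, 0],
    [-0.122, 0.09, 0],
    [-0.122, 0.09, 0],
    [-0.122, 0.09, 0],
    [-0.122, 0.09, 0],
    [-0.122, 0.09, 0],
    [-0.122, 0.09, 0.05],
    [-0.122, 0.09, 0.05]
  ],
  "yaw": [8, 16, 24, 32, 40, 48, 56, 64, 72, 80, 88, 90],
  "fingers": [80, 80, 80, 80, 80, 80, 80, 80, 80, 80, 80, 80]
}}

```text
clock: 6.25
position: [545.8, -243.5, 94.7]
ee_rot: [0.721, -0.693, -0.003, 0.001]
contact_force: [-1.5, 0.6, -0.6]
gripper_width: 58.8
```

```bash
python3 - <<'E'
from h import *
s=read_state();m=R.from_quat(s["ee_rot"]).as_matrix();print(s["position"],m.round(3),s["joints"].round(2),s["clock"],s["gripper_width"])
t=np.array([554.5,-245,12])-s["position"];print(m.T@t)
cv2.imwrite("pics/w5.png",get_image("wrist"))
E
```

```text
[ 545.83558533 -243.49146392   94.68055798] [[ 0.04  -0.999 -0.006]
 [-0.999 -0.04   0.002]
 [-0.002  0.006 -1.   ]] [-0.15  0.47 -0.23 -0.   -0.88  0.19] 6.25 58.75848009658321
[ 2.00841814 -9.09059314 82.62414782]
```

View pics/w5.png

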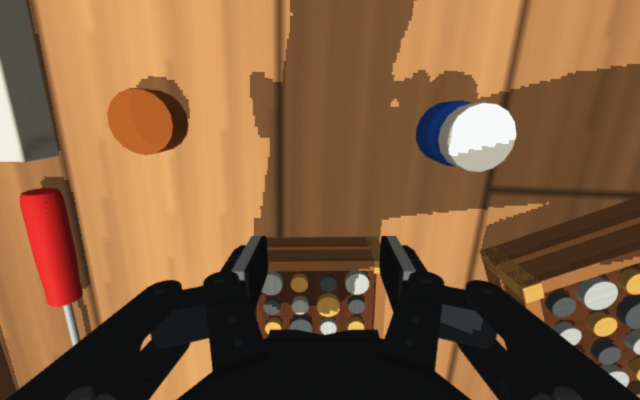

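>>> {"op": "send_rows", "data": {
  "translation": [
    [0, -0.009, 0.04],
    [0, -0.009, 0.08],
    [0, -0.009, 0.083],
    [-0.01, -0.009, 0.083],
    [-0.02, -0.009, 0.083],
    [-0.03, -0.009, 0.083],
    [-0.04, -0.009, 0.083],
    [-0.05, -0.009, 0.083],
    [-0.06, -0.0085, 0.083],
    [-0.07, -0.008, 0.083],
    [-0.08, -0.0075, 0.083],
    [-0.09, -0.007, 0.083]
  ],
  "yaw": [-0.5, -0.5, -0.5, -0.5, -0.5, -0.5, -0.5, -0.5, -0.5, -0.5, -0.5, -0.5],
  "fingers": [80, 80, 80, 80, 80, 80, 80, 80, 80, 80, 80, 80]
}}

```text
clock: 7.5
position: [552.3, -154.1, 16.4]
ee_rot: [0.725, -0.689, 0.002, -0.0]
contact_force: [0.2, -6.0, 3.2]
gripper_width: 58.7
```

```bash
cat > st.py <<'E'
from h import *
import sys
s=read_state();m=R.from_quat(s["ee_rot"]).as_matrix();p=s["position"]
O=np.array([538,136.8,0]);th=np.radians(92.8);D=np.array([[np.cos(th),np.sin(th),0],[-np.sin(th),np.cos(th),0],[0,0,1]])
print("world",p.round(1),"dock",(D@(p-O)).round(1),"toolx yaw",np.degrees(np.arctan2(m[1,0],m[0,0])).round(2),s["clock"],s["contact_force"].round(1),s["gripper_width"].round(1))
print("tilt",m[:,2].round(3))
for a in sys.argv[1:]:
    if ',' in a:
        q=np.array(list(map(float,a.split(',')))); print("to dock",q,"tool shift mm",(m.T@(D.T@q+O-p)).round(1))
    else:
        cv2.imwrite(f"pics/{a}.png",get_image(a.split('_')[0]))
E
python3 st.py wrist_6 -130,0,12 -5,0,40
```

```text
Traceback (most recent call last):
  File "st.py", line 5, in <module>
    print("world",p.round(1),"dock",(D@(p-O)).round(1),"toolx yaw",np.degrees(np.arctan2(m[1,0],m[0,0])).round(2),s["clock"],s["contact_force"].round(1),s["gripper_width"].round(1))
                                                                                                                                                         ^^^^^^^^^^^^^^^^^^^^^^^^
AttributeError: 'float' object has no attribute 'round'
```

```bash
sed -i 's/,s\["gripper_width"\].round(1)/,round(float(s["gripper_width"]),1)/' st.py; python3 st.py wrist_6 -- -130,0,12 -5,0,40 2>&1 | grep -v '^$'; ls pics|tail -3
```

```text
world [ 552.3 -154.1   16.4] dock [-291.2   -0.    16.4] toolx yaw -87.04 7.5 [ 0.2 -6.   3.2] 58.7
tilt [ 0.002 -0.002 -1.   ]
Traceback (most recent call last):
  File "st.py", line 11, in <module>
    cv2.imwrite(f"pics/{a}.png",get_image(a.split('_')[0]))
                                ~~~~~~~~~^^^^^^^^^^^^^^^^^
ValueError: cameras: scene, side, wrist
w5.png
wrist0.png
wrist_6.png
```

View pics/wrist_6.png

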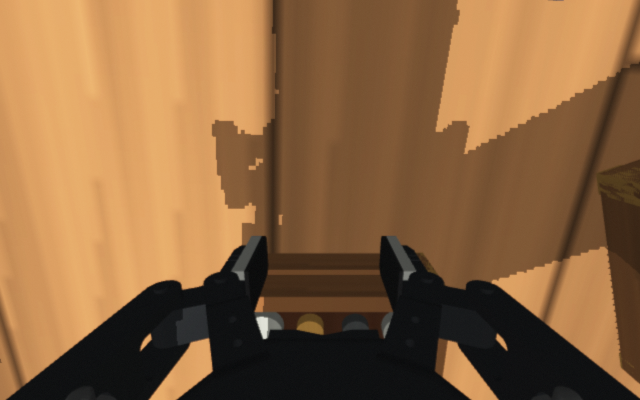

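>>> {"op": "send_rows", "data": {
  "translation": [
    [-0.013, 0, 0.002],
    [-0.026, 0, 0.002],
    [-0.039, 0, 0.002],
    [-0.052, 0, 0.002],
    [-0.065, 0, 0.002],
    [-0.078, 0, 0.002],
    [-0.091, 0, 0.002],
    [-0.104, 0, 0.002],
    [-0.117, 0, 0.002],
    [-0.13, 0, 0.002],
    [-0.143, 0, 0.002],
    [-0.156, 0, 0.0]
  ],
  "yaw": [0, 0, 0, 0, 0, 0, 0, 0, 0, 0, 0, 0],
  "fingers": [80, 80, 80, 80, 80, 80, 80, 80, 80, 80, 80, 80]
}}

```text
clock: 8.75
position: [543.5, 1.2, 18.0]
ee_rot: [0.726, -0.688, 0.002, 0.001]
contact_force: [1.1, -19.0, 11.9]
gripper_width: 58.2
```

```bash
python3 st.py wrist_7 side_7; python3 - <<'E'
from h import *
crop("pics/side_7.png","pics/side_7a.png",250,90,140,120,5)
E
```

```text
world [543.5   1.2  18. ] dock [-135.7    1.1   18. ] toolx yaw -86.92 8.75 [  1.1 -19.   11.9] 58.2
tilt [ 0.001 -0.005 -1.   ]
```

View pics/side_7a.png

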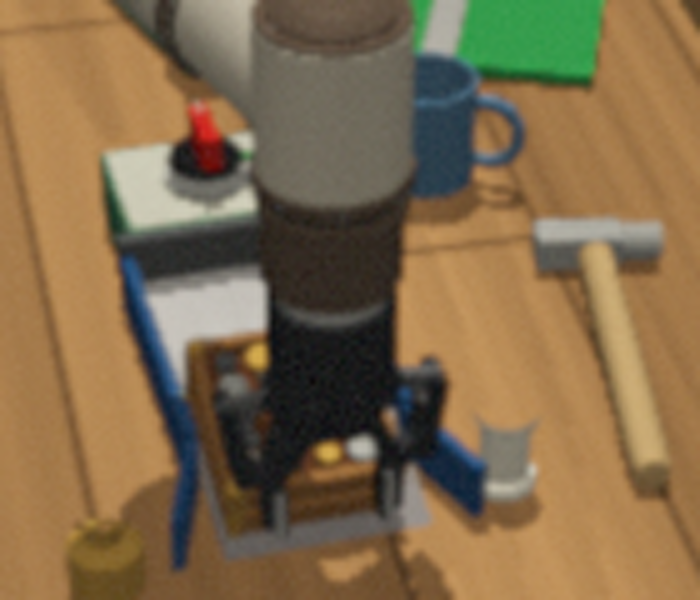

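View pics/wrist_7.png

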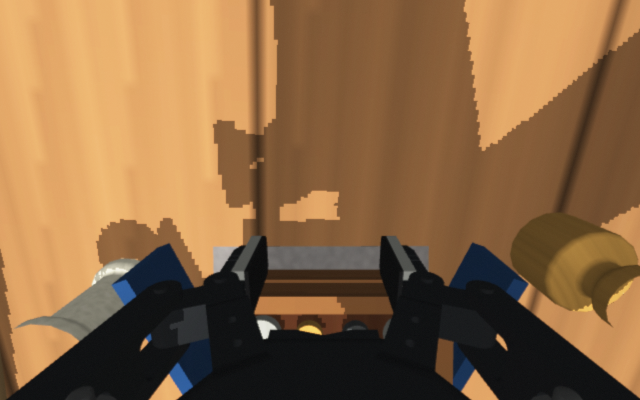

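>>> {"op": "send_rows", "data": {
  "translation": [
    [-0.009, -0.001, -0.0],
    [-0.018, -0.001, -0.002],
    [-0.027, -0.001, -0.004],
    [-0.036, -0.001, -0.006],
    [-0.045, -0.001, -0.008],
    [-0.054, -0.001, -0.01],
    [-0.063, -0.001, -0.012],
    [-0.072, -0.001, -0.014],
    [-0.081, -0.001, -0.016],
    [-0.09, -0.001, -0.018],
    [-0.099, -0.001, -0.02],
    [-0.106, -0.001, -0.022]
  ],
  "yaw": [0.3, 0.3, 0.3, 0.3, 0.3, 0.3, 0.3, 0.3, 0.3, 0.3, 0.3, 0.3],
  "fingers": [80, 80, 80, 80, 80, 80, 80, 80, 80, 80, 80, 80]
}}

```text
clock: 10.05
position: [538.1, 109.5, 39.8]
ee_rot: [0.724, -0.689, 0.001, 0.001]
contact_force: [0.8, -4.5, -2.1]
gripper_width: 58.7
```

```bash
python3 st.py wrist_8 side_8; python3 - <<'E'
from h import *
crop("pics/side_8.png","pics/side_8a.png",250,90,140,120,5)
E
```

```text
world [538.1 109.5  39.8] dock [-27.2   1.2  39.8] toolx yaw -87.16 10.05 [ 0.8 -4.5 -2.1] 58.7
tilt [ 0.001 -0.003 -1.   ]
```

View pics/side_8a.png

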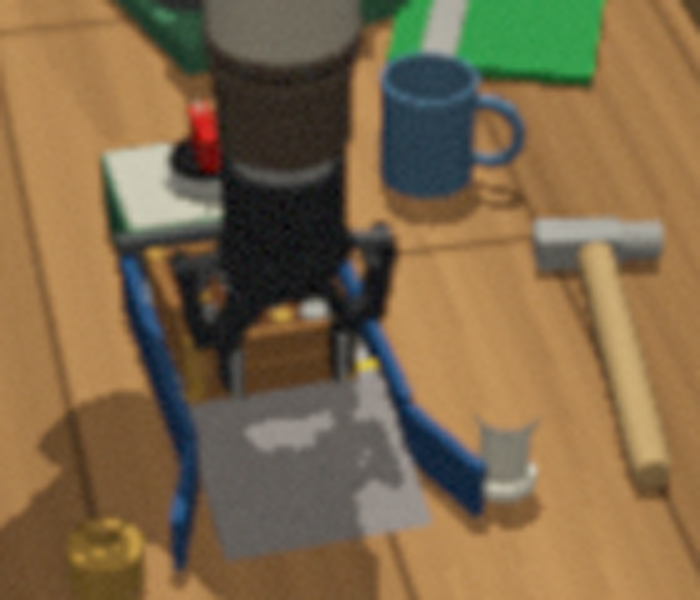

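View pics/wrist_8.png

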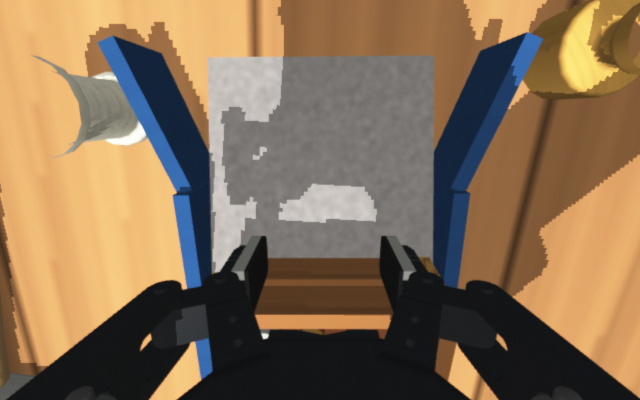

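>>> {"op": "send_rows", "data": {
  "translation": [
    [-0.006, 0, 0],
    [-0.012, 0, 0],
    [-0.016, 0, 0],
    [-0.019, 0, 0],
    [-0.021, 0, 0],
    [-0.023, 0, 0],
    [-0.024, 0, 0],
    [-0.024, 0, 0]
  ],
  "yaw": [0, 0, 0, 0, 0, 0, 0, 0],
  "fingers": [80, 80, 80, 80, 80, 80, 80, 80]
}}

```text
clock: 10.95
position: [537.7, 134.6, 40.0]
ee_rot: [0.725, -0.689, 0.002, -0.0]
contact_force: [-0.3, -2.5, -1.4]
gripper_width: 58.6
```

```bash
python3 st.py wrist_9
```

```text
world [537.7 134.6  40. ] dock [-2.2  0.4 40. ] toolx yaw -87.08 10.95 [-0.3 -2.5 -1.4] 58.6
tilt [ 0.003 -0.002 -1.   ]
```

View pics/wrist_9.png

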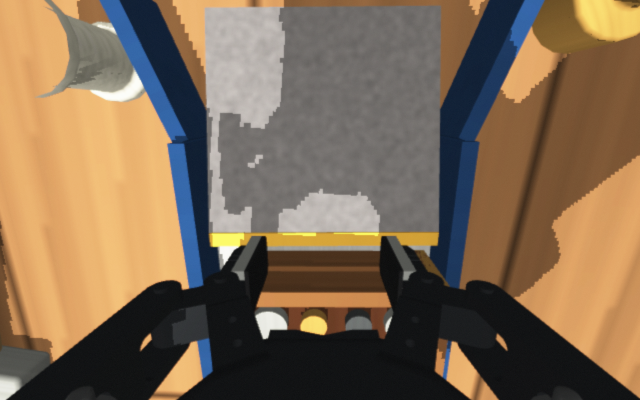

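>>> {"op": "send_rows", "data": {
  "translation": [
    [0.01, 0, 0],
    [0.02, 0, 0],
    [0.02, 0, -0.05],
    [0.02, 0, -0.1],
    [0.0, 0, -0.13],
    [-0.03, 0, -0.13],
    [-0.06, 0, -0.13],
    [-0.1, 0, -0.13],
    [-0.12, 0, -0.13],
    [-0.12, 0, -0.13],
    [-0.12, 0, -0.13]
  ],
  "yaw": [0, 0, 0, 0, 0, 0, 0, 0, 0, 0, 0],
  "fingers": [0, 0, 0, 0, 0, 0, 0, 0, 0, 0, 0]
}}

```text
clock: 12.1
position: [531.1, 254.2, 169.7]
ee_rot: [0.725, -0.689, 0.002, -0.0]
contact_force: [0.8, -1.1, 0.7]
gripper_width: 85.0
```

```bash
python3 st.py wrist_10 192,0,130 66,0,20;python3 - <<'E'
from h import *
crop("pics/wrist_10.png","pics/wrist_10a.png",220,130,200,150,4)
print(read_state()["ee_rot"],read_state()["position"])
E
```

```text
world [531.1 254.2 169.7] dock [117.6   1.1 169.7] toolx yaw -87.08 12.1 [ 0.8 -1.1  0.7] 85.0
tilt [ 0.003 -0.002 -1.   ]
to dock [192.   0. 130.] tool shift mm [-74.5  -1.2  39.6]
to dock [66.  0. 20.] tool shift mm [ 51.3  -0.6 149.8]
[ 7.24590136e-01 -6.89178059e-01  1.63182392e-03 -2.75002184e-04] [531.15593207 253.66174856 169.73413288]
```

View pics/wrist_10.png

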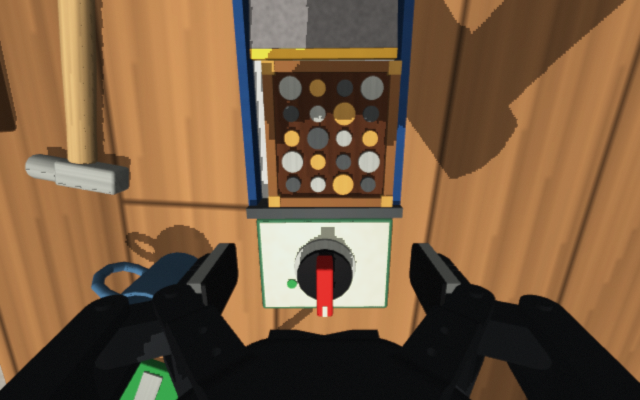

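```bash
python3 - <<'E'
from h import *
s=read_state();print(s["clock"])
s=dict(position=np.array([531.1,254.2,169.7]),ee_rot=s["ee_rot"])
O=np.array([538,136.8,0]);th=np.radians(92.8);D=np.array([[np.cos(th),np.sin(th),0],[-np.sin(th),np.cos(th),0],[0,0,1]])
for nm,uv,z in (("crate",(261,61),65),("",(401,61),65),("",(393,208),65),("",(269,208),65),("lip edge near deck",(325,59),30),("bar tip",(325,316),101),("bar top back",(324,257),101),("head",(257,222),55),("",(392,220),55),("",(387,306),55),("",(264,307),55),("green",(292,284),55)):
    print(nm,(D@(pt("wrist",uv,z,s)-O)).round(1))
for uv,z in (((335.5,106),80),):
    print("mug top",(D@(pt("side",uv,z)-O)).round(1))
for q in ((66-60,0),):pass
E
```

```text
12.15
crate [  9.  -48.5  65. ]
 [ 8.9 60.6 65. ]
 [129.4  62.4  65. ]
 [129.7 -48.3  65. ]
lip edge near deck [ 1.9  1.4 30. ]
bar tip [214.8   1.9 101. ]
bar top back [159.   1. 101.]
head [147.  -62.3  55. ]
 [144.6  64.8  55. ]
 [238.9  65.9  55. ]
 [240.6 -60.8  55. ]
green [213.5 -31.2  55. ]
mug top [ 234.2 -168.6   80. ]
```

View pics/wrist_10a.png

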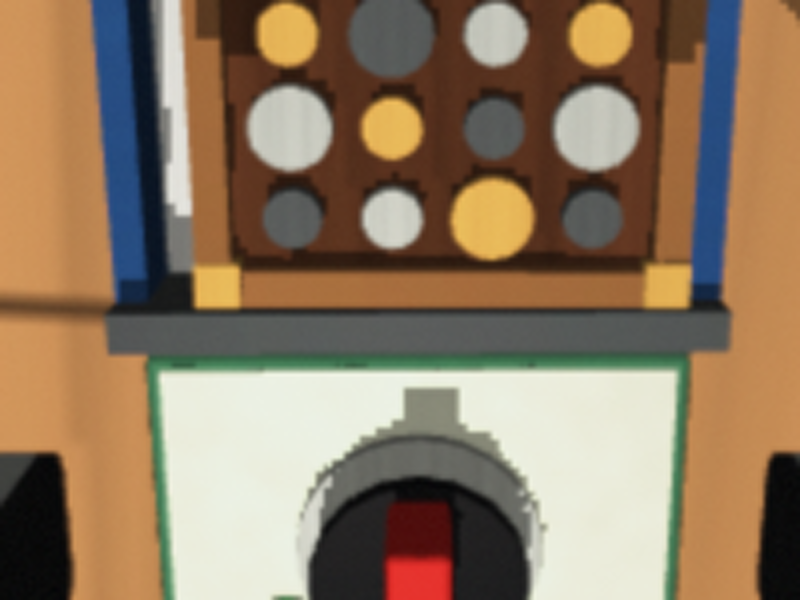

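The crate is flat on the deck: its top corners at z=65 span dock x 9 to 129.6, so the centre is at 69 mm. Next is the selector.

>>> {"op": "send_rows", "data": {
  "translation": [
    [-0.04, 0.0, 0],
    [-0.075, 0.0, 0],
    [-0.075, 0.0, 0],
    [-0.075, 0.0, 0.04],
    [-0.075, 0.0, 0.07],
    [-0.075, 0, 0.085],
    [-0.075, 0.0, 0.09],
    [-0.075, 0.0, 0.09],
    [-0.075, 0.0, 0.09]
  ],
  "yaw": [0, 0, 0, 0, 0, 0, 0, 0, 0],
  "fingers": [0, 0, 0, 0, 0, 0, 0, 0, 0]
}}

```text
clock: 13.05
position: [528.6, 328.3, 80.9]
ee_rot: [0.724, -0.689, 0.002, -0.001]
contact_force: [0.1, -0.5, 0.5]
gripper_width: 85.5
```

```bash
python3 st.py wrist_11 side_11 192,1.5,79
```

```text
world [528.6 328.3  80.9] dock [1.917e+02 1.000e-01 8.090e+01] toolx yaw -87.16 13.05 [ 0.1 -0.5  0.5] 85.5
tilt [ 0.004 -0.    -1.   ]
to dock [192.    1.5  79. ] tool shift mm [-0.3  1.4  1.9]
```

View pics/wrist_11.png

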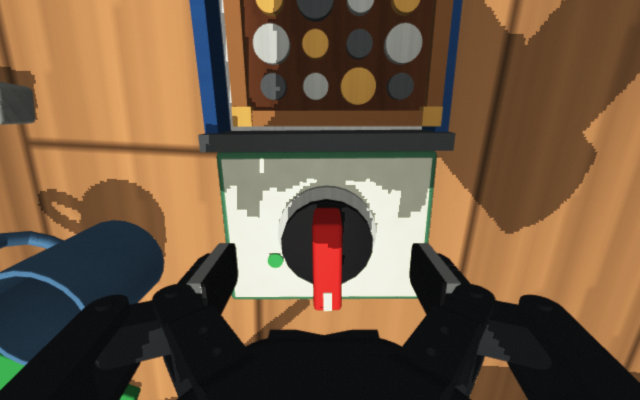

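>>> {"op": "send_rows", "data": {
  "translation": [
    [0, 0.0015, 0.001],
    [0, 0.0015, 0.002],
    [0, 0.0015, 0.002],
    [0, 0.0015, 0.002],
    [0, 0.0015, 0.002],
    [0, 0.0015, 0.002],
    [0, 0.0015, 0.002],
    [0, 0.0015, 0.002],
    [0, 0.0015, 0.002],
    [0, 0.0015, 0.002],
    [0, 0.0015, 0.002],
    [0, 0.0015, 0.002]
  ],
  "yaw": [0, 0, 0, 0, 0, 0, 0, 0, 0, 0, 0, 0],
  "fingers": [150, 150, 255, 255, 255, 255, 255, 255, 255, 255, 255, 255]
}}

```text
clock: 14.35
position: [526.9, 328.7, 79.3]
ee_rot: [0.725, -0.689, 0.002, -0.002]
contact_force: [-1.5, 0.7, 3.8]
gripper_width: 12.4
```

```bash
python3 st.py wrist_12
```

```text
world [526.9 328.7  79.3] dock [192.2   1.7  79.3] toolx yaw -87.14 14.35 [-1.5  0.7  3.8] 12.4
tilt [ 0.005  0.    -1.   ]
```

View pics/wrist_12.png

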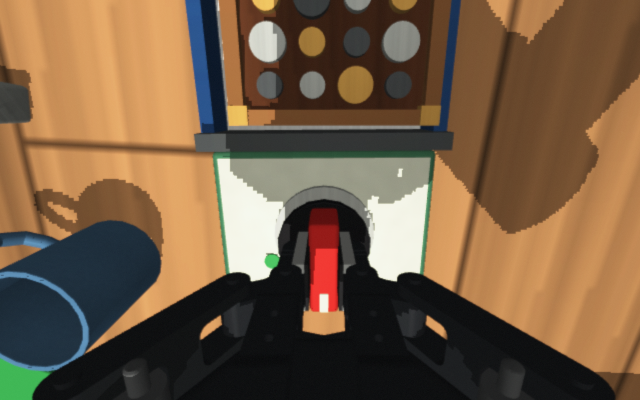

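>>> {"op": "send_rows", "data": {
  "translation": [
    [0, 0, 0.003],
    [0, 0, 0.006],
    [0, 0, 0.008],
    [0, 0, 0.0085],
    [0, 0, 0.0085]
  ],
  "yaw": [0, 0, 0, 0, 0],
  "fingers": [255, 255, 255, 255, 255]
}}

```text
clock: 14.9
position: [526.9, 328.6, 71.6]
ee_rot: [0.725, -0.689, 0.002, -0.002]
contact_force: [-4.4, -0.8, 9.2]
gripper_width: 12.6
```

```bash
python3 st.py
```

```text
world [526.9 328.6  71.6] dock [192.1   1.7  71.6] toolx yaw -87.12 14.9 [-4.4 -0.8  9.2] 12.6
tilt [ 0.005 -0.    -1.   ]
```

>>> {"op": "send_rows", "data": {
  "translation": [
    [0, 0, 0.001],
    [0, 0, 0.001],
    [0, 0, 0.001],
    [0, 0, 0.001],
    [0, 0, 0.001],
    [0, 0, 0.001],
    [0, 0, 0.001],
    [0, 0, 0.001],
    [0, 0, 0.001],
    [0, 0, 0.001],
    [0, 0, 0.001],
    [0, 0, 0.001]
  ],
  "yaw": [6, 12, 18, 24, 30, 36, 42, 48, 54, 59, 61, 61],
  "fingers": [255, 255, 255, 255, 255, 255, 255, 255, 255, 255, 255, 255]
}}

```text
clock: 16.1
position: [525.9, 329.1, 71.4]
ee_rot: [-0.275, 0.961, -0.001, 0.002]
contact_force: [-7.7, 1.4, 8.5]
gripper_width: 12.9
```

```bash
python3 st.py wrist_13
```

```text
world [525.9 329.1  71.4] dock [192.7   2.7  71.4] toolx yaw -148.05 16.1 [-7.7  1.4  8.5] 12.9
tilt [ 0.004 -0.    -1.   ]
```

View pics/wrist_13.png

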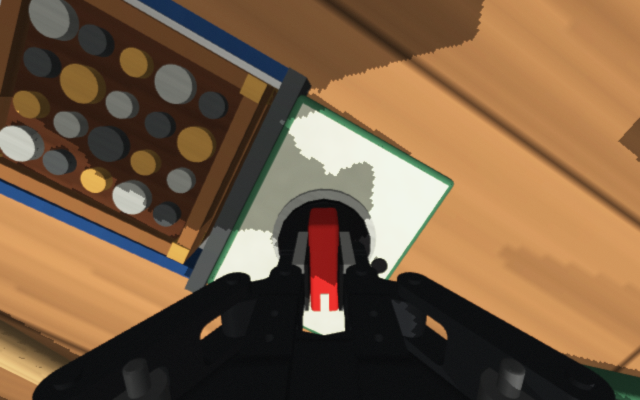

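>>> {"op": "send_rows", "data": {
  "translation": [
    [0, 0, 0],
    [0, 0, 0],
    [0, 0, 0],
    [0, 0, 0],
    [0, 0, 0],
    [0, 0, 0],
    [0, 0, -0.03],
    [0, 0, -0.07],
    [0, 0, -0.11],
    [0, 0, -0.13],
    [0, 0, -0.13]
  ],
  "yaw": [0, 0, 0, 0, 0, 0, 0, 0, 0, 0, 0],
  "fingers": [120, 120, 120, 120, 120, 120, 120, 120, 60, 0, 0]
}}

```text
clock: 17.25
position: [525.6, 330.0, 203.9]
ee_rot: [-0.275, 0.961, 0.001, 0.004]
contact_force: [-0.3, 0.1, 0.5]
gripper_width: 84.9
```

```bash
python3 st.py wrist_14 side_14 scene_14;python3 - <<'E'
from h import *
crop("pics/side_14.png","pics/side_14a.png",250,90,140,120,5)
crop("pics/scene_14.png","pics/scene_14a.png",245,140,200,150,4)
E
```

```text
world [525.6 330.  203.9] dock [193.5   2.9 203.9] toolx yaw -148.02 17.25 [-0.3  0.1  0.5] 84.9
tilt [ 0.006  0.003 -1.   ]
```

View pics/wrist_14.png

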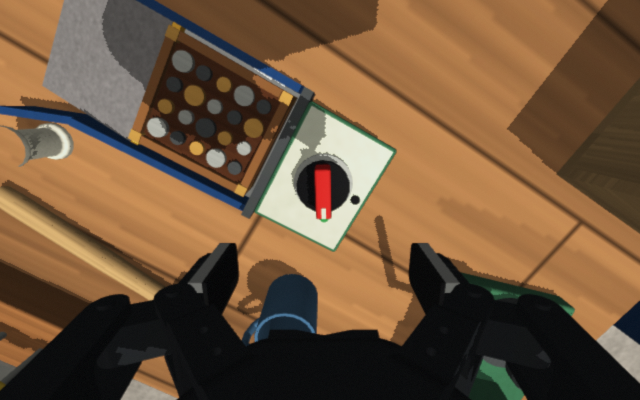

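View pics/side_14a.png

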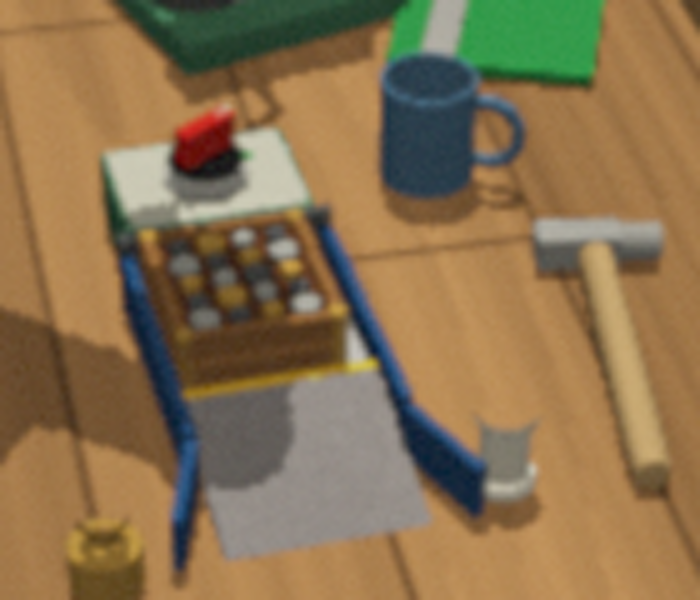

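View pics/scene_14a.png

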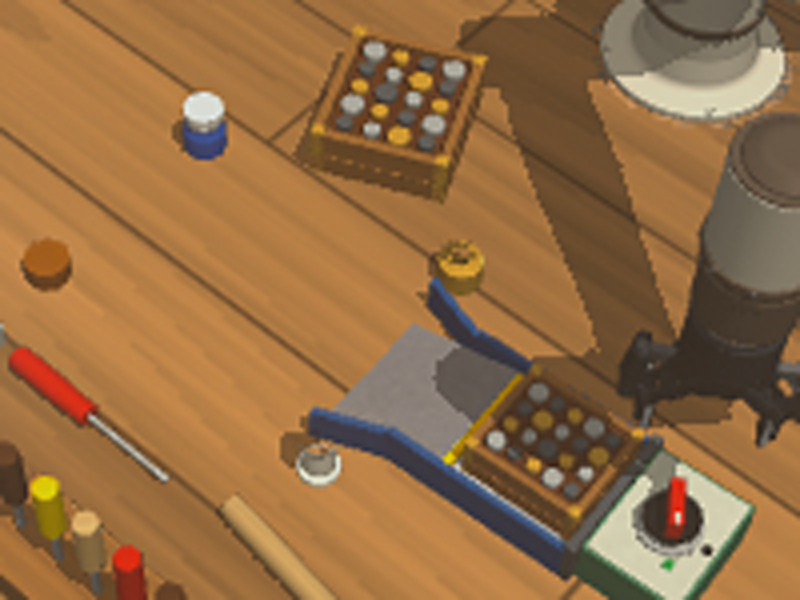

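```bash
python3 - <<'E'
from h import *
crop("pics/wrist_14.png","pics/w14a.png",270,130,110,100,6)
s=read_state();print(s["clock"])
O=np.array([538,136.8,0]);th=np.radians(92.8);D=np.array([[np.cos(th),np.sin(th),0],[-np.sin(th),np.cos(th),0],[0,0,1]])
for a in (0.95,1.047):
  for z in (101,93):
    c=np.array([192,1.5]);u=np.array([np.cos(a),-np.sin(a)]);n=np.array([u[1],-u[0]])
    P=[D.T@np.array([*(c+i*23*u+j*7*n),z])+O for i,j in ((1,1),(1,-1),(-1,-1),(-1,1))]
    print(a,z,((proj("wrist",P,s)-[270,130]+.5)*6-.5).round(0).tolist())
E
```

```text
17.4
0.95 101 [[288.0, 571.0], [382.0, 561.0], [349.0, 256.0], [250.0, 267.0]]
0.95 93 [[289.0, 552.0], [381.0, 542.0], [348.0, 245.0], [252.0, 255.0]]
1.047 101 [[272.0, 568.0], [368.0, 567.0], [365.0, 260.0], [265.0, 261.0]]
1.047 93 [[274.0, 548.0], [366.0, 547.0], [364.0, 249.0], [267.0, 250.0]]
```

View pics/w14a.png

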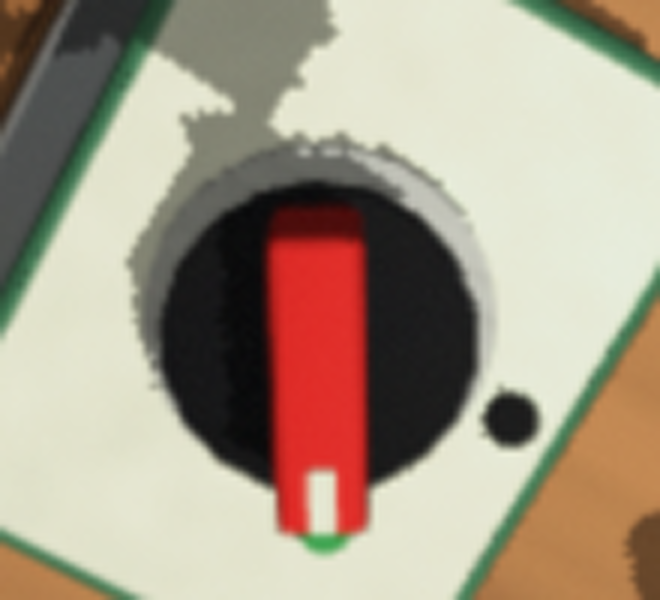

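```bash
python3 - <<'E'
from h import *
a=[cv2.resize(cv2.imread(f"pics/{n}.png")[100:140,270:315],None,fx=8,fy=8,interpolation=cv2.INTER_NEAREST) for n in ("side0","side_14")]
cv2.imwrite("pics/cmp.png",np.hstack(a))
E
```

```text
(no output)
```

View pics/cmp.png

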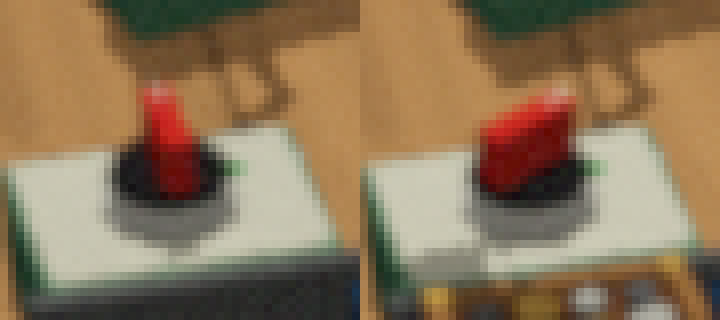

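The disc and sleeve sit at the same height in both side views, so the knob has sprung back out. The tick is at the green dot and the robot is clear of everything, so I'll hand in.

```bash
python3 -c "
from bench import *
print(job_done(), read_state()['clock'])"
```

```text
the job is handed in; nothing more can be done
the job is handed in; nothing more can be done
```

The crate is on the dock deck and the selector is at the green dot. I handed the job in at about 17.4 s of the 69 s allowed. No verdict was reported.

- **Crate:** I pushed the 120 x 110 mm crate about 40 mm sideways onto the lane, then up the ramp and over the lip with two fingers. It lies flat with its origin at about 69 mm along the dock (60 to 72 needed). The highest force I read while pushing was about 22 N.
- **Selector:** I gripped the bar, pushed it in about 7.7 mm, turned it about 61° clockwise and let go. Its tick then stood at the green dot.
- **Springing out:** One wrist-image length check was ambiguous, about 297 px against 307 px expected out and 298 px expected in. I settled it by comparing side views from before and after, which show the disc at the same height, so the knob is out.
- **Other things:** In the final pictures the spool, wax puck, dye jar, weight, mallet, awl and mug look unmoved. I checked this by eye only, not by measurement. The arm was clear of everything at hand-in.

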